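# Close the pump control box, fit its knob and hold it pressed

## Robot

A 6-joint arm with a two-finger parallel gripper is mounted at the origin on a cart in front of the work surface, level with it; the furniture and walls round the work are solid. World frame = base frame: x ahead of the robot, y to its left, z up, the work surface at z = 0. Lengths are in m, angles in rad, forces in N, time in s.
With the tool pointing down it reaches from about 0.375 to 0.975 m from the base axis. Payload 3.8 kg.
Tool frame: the origin (TCP) lies on the centre line of the jaws, within the pads' length; the fingertips stand 25 mm ahead of it and the grasp point (between the pads) lies 6 mm ahead of it; z points along the fingers, y is the direction in which the jaws open and shut (so a half turn about z gives the same grasp; the last joint's range is limited). The gripper opens to 85 mm and grips with 20 to 120 N. Pads are 22 mm wide; open, the fingers measure 114 mm over their backs; the gripper's body (76 mm by 85 mm) begins 54 mm behind the grasp point. The pads swing forward as they close: fully open they stand 13 mm farther back than shut.
Start: joints at [1.206, 0.264, 1.604, -0, 1.274, -0.037], TCP at [0.217, 0.639, 0.225] pointing down, gripper open.
Joint ranges: [-2.63, 2.63], [-0.94, 2.18], [0.31, 2.57], [-1.31, 4.45], [0, 2.66], [-2.55, 2.55]. Speed limits (rad/s): [2.57, 2.57, 3.14, 3.14, 3.14, 3.14].

## Interface

Orientations are given as a rotation vector (axis times angle).
In Python, from workcell import bot gives the robot as it stands.
- The arm moves only by the tool servo_tool, never from a script. Its argument "moves" is a list of rows, each a list of 3 entries, a list of its own where there are three numbers: the closure in counts, from 0 (fully open) to 255 (shut), then the shift along the tool's x, y, z in m, then the turn about the tool's z in rad. A call has exactly 8 rows; each row shifts and turns the pose as measured when the row begins, along the tool's axes as they then stand; what a row does not reach is not made up. A row lasts 1/12 s, in which the tool goes at most 41.7 mm and 7.16 degrees, less where a joint would pass 70% of its speed; a pose out of reach is approached as far as the arm can. A call is refused whole if a number of a shift passes 0.0417 or a number of a turn 0.125, either way. A call with a gripper value outside its range is refused whole. The fingers move at their own pace and stop on an object; "newtons" is the grip in N (left out, the last holds). Time passes only in rows, so rows that do not move let the fingers close, or fill a call up. It gives the time, the measured TCP pose, the force and the opening at its end, in the units of the state.
- bot.read_state(): the state, without advancing time (a new reading comes with each control period).
- bot.read_camera(name): name is "side" or "top" or "wrist"; returns a dict with "pixels" (420x560x3 uint8, red, green, blue), "depth" (420x560 float32, m along the optical axis (not along the pixel's ray), 0 where there is no reading), "intrinsics" (3x3 intrinsics, pixels), "dist" ([k1, k2, p1, p2, k3] as OpenCV has them; the pictures are not rectified), "R" (3x3) and "t" (3): a world point X has camera coordinates R X + t. Camera axes: x right, y down, z forward; pixel columns grow to the right and rows downward; lengths in m; the calibration is good to about 2 mm. A picture is of the moment at which its call begins.
- bot.finish_job(): hands the job in, once; it reports no verdict.
The state is a dict: "time": time; "q": joint angles; "joint_vel": joint speeds; "joint_torque": joint torques, N m; "tool_pos": TCP position; "tcp_rot": TCP orientation; "wrist_force": force on the tool from outside, world axes, zero at the start; "torque": the same for the moment, N m; "width": opening from 0.0 (shut) to 1.0 (fully open).
Only numpy, scipy, OpenCV 4.12 (cv2) and the standard library are available. Lean on these libraries where they do the work, as an engineer would, in place of code of your own. Each camera call takes 0.05 s, during which the arm holds its last target.

## Task

The control box of the cellar's transfer pump stands open with its black pointer knob off, standing beside it. Lower the hinged cover fully closed so that the D-shaped shaft comes through its hole, then pick up the knob, turn it so that its bore matches the shaft, push it fully home on the shaft and press it in against the shaft's spring as far as it goes, to run the priming pump; finish while still holding the knob pressed in. Leave the tin of nails, the cork and the small spanner where they are.

Things in the scene. Friction and masses are not known exactly. Their poses are not given: they have to be found in the camera images.
- cover (a joint): Opening angle (rad) of the cover of the control box, a grey tray fixed to the worktop, 140 (front to back) x 120 x 60 mm high, cover hinged on the far long rim. 0 = closed, resting on the box; 1.0 to 1.4 at the start. The hinge is stiff: the cover stays where it is left; 2 to 4 N near its front edge moves it.
- cover_hinge (a point): On the hinge axis, mid-width, at the cover's underside, 60.5 mm above the worktop. Axes turn with the cover: y along the hinge, -x from the hinge to the cover's front edge, z normal to its outer face. The cover is a plate 144 x 124 x 6 mm, front edge 142 mm from the hinge axis, with a 7 mm finger lip; a 29 mm hole lies 70 mm from the hinge axis, mid-width.
- cover_edge (a point): On the cover's outer (upper) face, mid-width, 125 mm from the hinge axis, 17 mm inside the front edge: a good place to push the cover down. 66.5 mm above the worktop when closed. Axes as cover_hinge.
- shaft_tip (a point): Centre of the top of the upright steel D-shaft, 70 mm in front of the hinge axis, mid-width; unpressed 96.5 mm above the worktop, 30 mm above the closed cover. 20 mm diameter, one flat 5.5 mm off the axis, facing this point's -x; z up. Tip chamfer 3 mm high, 2 mm wide. It starts turned up to 0.5 rad either way from the box's yaw and turns only stiffly (0.25 N m).
- plunger (a joint): How far the shaft is pressed down into the box, in m: 0 = released, 0.008 = the stop. A spring pushes it up with 4 N at the start of the travel and 8 N at the stop.
- knob_center (a point): Centre of the loose knob (on the bore axis, 23 mm above its underside), standing upright, bore down. 46 mm high, about 90 g; from above a teardrop: parallel side faces 32 mm apart (at y = -16 and +16 mm, flat from x = -22 to +10 mm), round at +x (16 mm from the axis), pointed nose at -x (38 mm from the axis) with a white line on top. z up.
- knob_seat (a point): On the knob's axis at the closed end of its bore, 20 mm above its underside; meets shaft_tip when fully home. Axes as knob_center. The bore is D-shaped, 20 mm deep, 0.8 mm clear all round, its flat on the nose (-x) side: it fits when knob and shaft_tip axes point the same way. Home, the underside is 10 mm above the closed cover; fully pressed, 2 mm.
- knob: The black pointer knob, origin at the centre of the bore's mouth in its underside; axes as knob_center.
- nail_can: Bystander: tin of nails, 74 mm across, 61 mm high, left of the knob; origin at the centre of its underside.
- bottle_cork: Bystander: cork, 24 mm across, 42 mm high, standing beyond the knob; origin at the centre of its underside.
- small_spanner: Bystander: flat spanner, 21 x 128 x 4 mm, lying near the front edge; origin at the centre of its underside.

How it is judged:
On the way, in this order (a step that is already met when the one before it is completed fails the run):
1. the cover is closed (value of joint cover below 0.05 rad), for 0.2 s.
2. the knob is fully home on the shaft that comes through the closed cover (value of joint cover below 0.05 rad and z of knob_seat in the frame of shaft_tip between -0.003 and 0.003 m and horizontal distance between knob_seat and shaft_tip below 0.003 m and angle between the x axis of knob_seat and the x axis of shaft_tip, either way round below 0.25 rad and angle between knob_seat's own z axis and vertical below 0.12 rad), for 0.1 s.
At the end, for the whole second after the job is handed in: Cover closed within 0.05 rad; knob home on the shaft (bore end within 3 mm of the shaft tip in height and sideways, matched within 0.25 rad, upright within 0.12 rad); fingers still on the knob with over 2 N, holding the shaft pressed in by more than 5 of its 8 mm (all of step 2 and value of joint plunger above 0.005 m and contact force between the fingers and knob above 2 N); the arm keeps its last pose, push and grip.
It fails at once if the tin of nails is moved by more than 30 mm (distance of nail_can from where it was at the start of the episode above 0.03 m).
It fails at once if the cork is moved by more than 30 mm (distance of bottle_cork from where it was at the start of the episode above 0.03 m).
It fails at once if the small spanner is moved by more than 30 mm (distance of small_spanner from where it was at the start of the episode above 0.03 m).
It also fails if it takes over 54 s, if anything falls off the work surface, if the arm or the gripper's body presses on something with over 40 N, if the wrist force passes 120 N, or if a joint passes its speed limit or range.

## Working session

There is one attempt and no reset: what is moved stays moved. The work goes in short steps, Python scripts to look and compute and a tool call to move; the robot and the scene stay as the last step left them, time stands still between calls to the robot, and variables do not carry over. Pictures are saved under pics/ and viewed, and the job is handed in when it is done.

Besides the shell and the picture viewer there is one more tool, called as name(argument=value, ...), one argument or row to a line, values as JSON. servo_tool: Moves the arm, as the interface text tells. Its arguments: {"type":"object","properties":{"moves":{"type":"array","items":{"type":"array"}},"newtons":{"type":"number"}},"required":["moves"]}

```bash
ls; mkdir -p pics
python3 - <<'E'
from workcell import bot
import cv2,pickle
d={}
for n in ("top","side","wrist"):
    c=bot.read_camera(n); d[n]=c
    cv2.imwrite(f"pics/{n}0.png",c["pixels"][:,:,::-1])
    print(n,c["intrinsics"].tolist(),c["dist"],c["R"].round(3).tolist(),c["t"].round(3))
pickle.dump(d,open("d0.pkl","wb"))
s=bot.read_state();print(s)
E
```

```text
pics
top [[485.95019097566575, 0.0, 286.1573647810053], [0.0, 485.95019097566575, 207.41564474257038], [0.0, 0.0, 1.0]] [0.04426826 0.         0.         0.         0.        ] [[-0.363, -0.932, 0.002], [-0.895, 0.348, -0.278], [0.259, -0.103, -0.961]] [0.547 0.329 0.888]
side [[533.036998952565, 0.0, 275.2588905753847], [0.0, 533.036998952565, 210.85930380847208], [0.0, 0.0, 1.0]] [-0.1238311  0.         0.         0.         0.       ] [[0.889, -0.457, -0.024], [-0.217, -0.375, -0.901], [0.403, 0.806, -0.433]] [-0.256  0.338  0.49 ]
wrist [[320.13262533636714, 0.0, 281.51201267907186], [0.0, 320.13262533636714, 209.7788745410406], [0.0, 0.0, 1.0]] [0.0210755 0.        0.        0.        0.       ] [[0.323, 0.947, -0.002], [0.896, -0.305, 0.323], [0.305, -0.106, -0.946]] [-0.674 -0.041  0.382]
{'time': 0.15, 'q': array([ 1.20612544e+00,  2.64599636e-01,  1.60508476e+00, -1.86989586e-05,
        1.27370711e+00, -3.68764692e-02]), 'joint_vel': array([-0.0007448 , -0.00156412, -0.0038649 , -0.00104414,  0.00114177,
        0.00013417]), 'joint_torque': array([ 6.69864185e-04, -5.15910637e+01, -3.67959130e+01,  6.29478677e-05,
        8.17167194e-03,  2.15238140e-05]), 'tool_pos': array([0.21710114, 0.63850751, 0.22362167]), 'tcp_rot': array([-5.12531750e-01, -3.09915538e+00,  2.77417403e-03]), 'wrist_force': array([-0.27761839,  0.11284018, -1.20747486]), 'torque': array([0.02047826, 0.02699328, 0.00264718]), 'width': 0.9997471077604732}
```

View pics/top0.png

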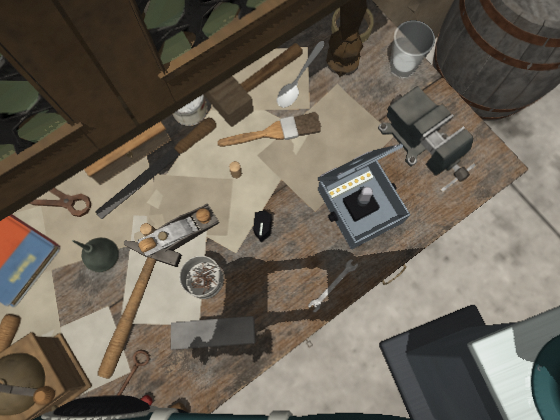

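View pics/side0.png

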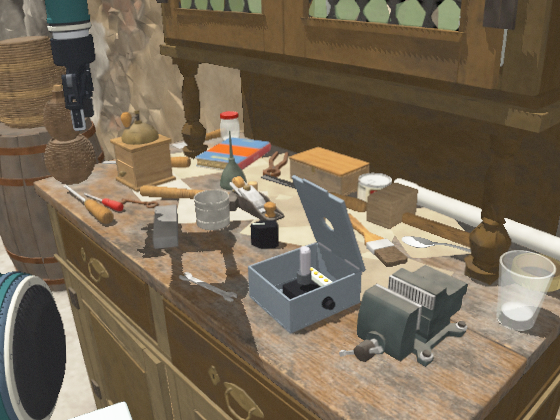

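View pics/wrist0.png

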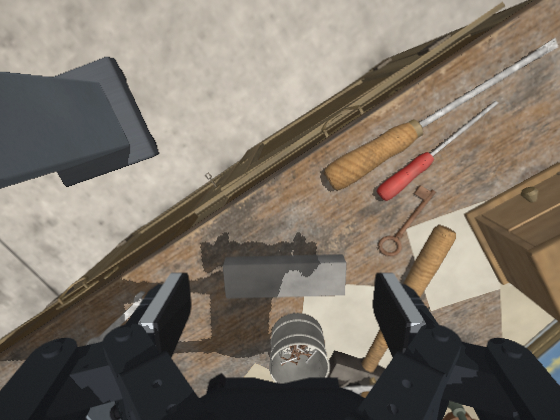

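The top view shows the box at (365,205), the knob at (262,225), the tin at (203,277), the cork at (236,168) and the spanner at (335,285). I'll zoom in and use depth.

```bash
cat > h.py <<'E'
import numpy as np,cv2
def rays(c,uv):
    n=cv2.undistortPoints(np.array(uv,float).reshape(-1,1,2),c["intrinsics"],c["dist"]).reshape(-1,2)
    d=np.c_[n,np.ones(len(n))]@c["R"]; o=-c["R"].T@c["t"]
    return o,d
def plane(c,uv,z):
    o,d=rays(c,uv); return o+d*((z-o[2])/d[:,2])[:,None]
def cloud(c):
    h,w=c["depth"].shape; u,v=np.meshgrid(np.arange(w),np.arange(h))
    o,d=rays(c,np.stack([u.ravel(),v.ravel()],1)); z=c["depth"].ravel()
    P=o+d*z[:,None]; P[z==0]=np.nan; return P.reshape(h,w,3)
def proj(c,X):
    r,_=cv2.Rodrigues(c["R"]); return cv2.projectPoints(np.array(X,float).reshape(-1,1,3),r,c["t"],c["intrinsics"],c["dist"])[0].reshape(-1,2)
E
python3 - <<'E'
from h import *
import pickle
d=pickle.load(open("d0.pkl","rb"))
c=d["top"]; im=c["pixels"][:,:,::-1]
a=cv2.resize(im[135:255,300:420],None,fx=5,fy=5,interpolation=cv2.INTER_CUBIC)
cv2.imwrite("pics/t_box.png",a)
b=cv2.resize(im[195:255,230:300],None,fx=8,fy=8,interpolation=cv2.INTER_CUBIC)
cv2.imwrite("pics/t_knob.png",b)
c=d["side"]; im=c["pixels"][:,:,::-1]
cv2.imwrite("pics/s_box.png",cv2.resize(im[165:335,230:380],None,fx=3.5,fy=3.5,interpolation=cv2.INTER_CUBIC))
for n in("top","side"):
    P=cloud(d[n]); print(n,np.nanmedian(P[...,2][(P[...,2]<.02)&(P[...,2]>-.02)]))
P=cloud(d["top"])
for uv in[(262,225),(263,215),(262,236),(365,192),(366,188),(320,185),(352,242),(408,212),(360,172),(203,260),(236,165)]:
    print(uv,P[uv[1],uv[0]].round(3))
E
```

```text
top -0.0003406798286865742
side -0.0007167443900849557
(262, 225) [0.489 0.446 0.047]
(263, 215) [0.507 0.437 0.044]
(262, 236) [0.47  0.453 0.042]
(365, 192) [0.466 0.251 0.098]
(366, 188) [0.473 0.246 0.097]
(320, 185) [0.524 0.312 0.043]
(352, 242) [0.398 0.298 0.04 ]
(408, 212) [0.41  0.181 0.06 ]
(360, 172) [ 0.533  0.216 -0.   ]
(203, 260) [0.472 0.574 0.02 ]
(236, 165) [0.624 0.451 0.04 ]
```

View pics/t_box.png

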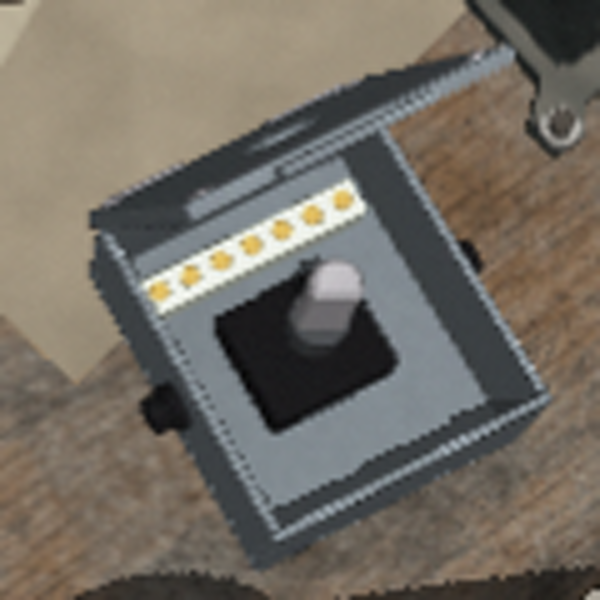

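View pics/t_knob.png

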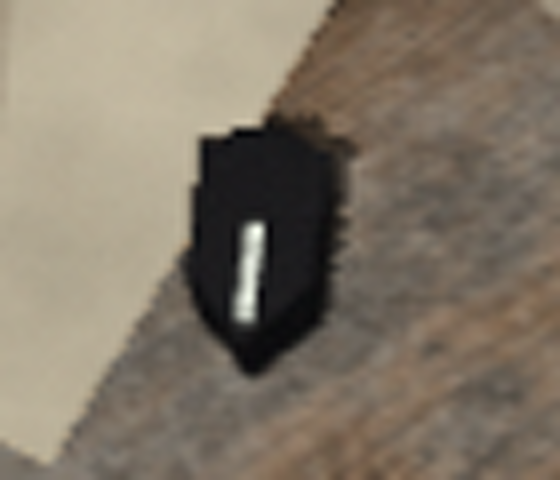

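View pics/s_box.png

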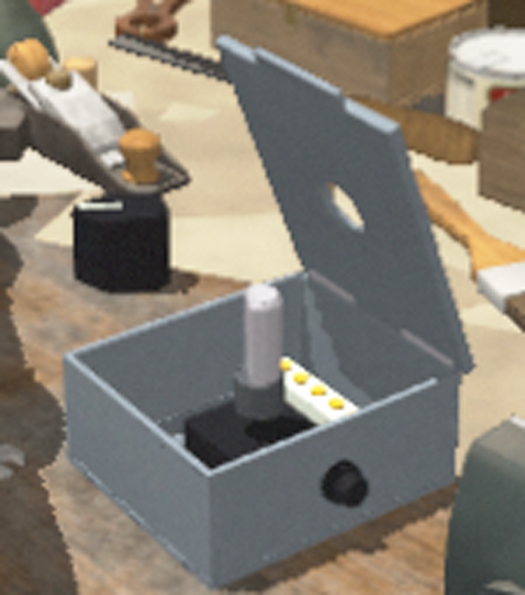

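Run:
```python
from h import *
import pickle
d=pickle.load(open("d0.pkl","rb"))
c=d["top"]
C=plane(c,[(355,242),(409.4,214.4),(320,181.4),(377,161)],0.06)[:,:2]
print("corners",C.round(4), "w",np.linalg.norm(C[0]-C[1]),np.linalg.norm(C[2]-C[3]),"l",np.linalg.norm(C[0]-C[2]),np.linalg.norm(C[1]-C[3]))
# shaft tip
T=plane(c,[(300+335/5,135+280/5)],0.0965);print("shaft top",T)
o,dd=rays(d["side"],[(230+264/3.5,165+290/3.5)]);
print("side shaft",plane(d["side"],[(230+264/3.5,165+290/3.5)],0.0965))
# knob
k=lambda u,v:(230+u/8,195+v/8)
print("line ends",plane(c,[k(256,225),k(244,320)],0.046))
print("nose",plane(c,[k(250,340)],0.046))
m=(c["pixels"].max(2)<60).astype(np.uint8); m[:195]=0;m[255:]=0;m[:,:230]=0;m[:,300:]=0
P=cloud(c); 
top=(np.abs(P[...,2]-.046)<.004); top[:195]=0;top[255:]=0;top[:,:235]=0;top[:,290:]=0
Q=plane(c,np.argwhere(top)[:,::-1],0.046)[:,:2]; print(len(Q),Q.mean(0),"rect",cv2.minAreaRect((Q*1000).astype(np.float32)))
# cover plane from side cam
S=cloud(d["side"])
for uv in[(310,200),(330,200),(320,230),(345,245)]: print(S[uv[1],uv[0]].round(3))
# clearances: max heights in region behind
for n in("top","side"):
    A=cloud(d[n]).reshape(-1,3)
    for x in np.arange(.4,.9,.05):
        print(n,round(x,2),[ (round(float(z.max()),2) if len(z) else None) for y in np.arange(.1,.65,.05) for z in [A[(abs(A[:,0]-x)<.025)&(abs(A[:,1]-y)<.025)][:,2]]])
```

```text
corners [[0.3927 0.2974]
 [0.4044 0.1811]
 [0.526  0.3126]
 [0.5246 0.1936]] w 0.11688234112110402 0.119051648643537 l 0.13412710032194547 0.12083742443887416
shaft top [[0.46676561 0.24673992 0.0965    ]]
side shaft [[0.46906939 0.2438635  0.0965    ]]
line ends [[0.49241108 0.44472033 0.046     ]
 [0.47174869 0.45545132 0.046     ]]
nose [[0.46670743 0.45581676 0.046     ]]
360 [0.49349418 0.44458817] rect ((491.25555419921875, 445.5901794433594), (31.959299087524414, 51.90130615234375), 63.726295471191406)
[0.496 0.276 0.16 ]
[0.494 0.214 0.185]
[0.52  0.283 0.097]
[0.526 0.218 0.099]
top 0.4 [0.0, 0.0, 0.06, 0.06, 0.06, 0.0, 0.0, 0.0, 0.0, 0.06, 0.06]
top 0.45 [0.11, 0.04, 0.06, 0.1, 0.06, 0.0, 0.0, 0.05, 0.0, 0.06, 0.06]
top 0.5 [0.11, 0.04, 0.2, 0.2, 0.2, 0.0, 0.05, 0.05, 0.01, 0.01, 0.06]
top 0.55 [0.11, 0.0, 0.12, 0.11, 0.1, 0.0, 0.01, 0.0, 0.01, 0.04, 0.05]
top 0.6 [0.09, 0.08, 0.0, 0.01, 0.01, 0.01, 0.0, 0.42, 0.55, 0.59, 0.61]
top 0.65 [0.09, 0.01, 0.0, 0.01, 0.41, 0.43, 0.47, 0.51, 0.53, 0.41, 0.36]
top 0.7 [0.0, 0.0, 0.3, 0.36, 0.39, 0.31, 0.31, 0.33, 0.33, 0.03, 0.34]
t
[... 267 characters left out ...]
0.0, 0.0, 0.0, 0.06, 0.06]
side 0.45 [0.11, 0.04, 0.06, 0.1, 0.06, None, 0.0, 0.05, 0.0, 0.06, 0.06]
side 0.5 [0.11, 0.04, 0.2, 0.2, 0.2, None, 0.05, 0.05, 0.0, 0.01, 0.06]
side 0.55 [0.11, None, 0.12, 0.1, 0.09, None, 0.0, 0.0, 0.01, 0.04, 0.05]
side 0.6 [0.09, 0.08, 0.0, 0.0, 0.0, None, 0.0, 0.41, 0.44, 0.44, 0.44]
side 0.65 [0.08, None, None, 0.01, 0.41, 0.45, 0.45, 0.45, 0.44, 0.33, 0.33]
side 0.7 [0.46, 0.46, 0.46, 0.46, 0.45, 0.45, 0.33, 0.32, 0.03, 0.03, 0.06]
side 0.75 [0.47, 0.46, 0.33, 0.33, 0.01, 0.06, 0.44, 0.06, 0.06, 0.06, 0.43]
side 0.8 [0.47, 0.27, 0.02, 0.02, 0.02, 0.02, 0.44, 0.06, 0.06, 0.06, 0.06]
side 0.85 [0.4, 0.33, None, 0.33, 0.42, 0.42, 0.06, 0.06, 0.06, None, 0.18]
```

servo_tool(
  moves=[
    [255,[-0.03,-0.018,-0.006],0],
    [255,[-0.03,-0.018,-0.006],0],
    [255,[-0.03,-0.018,-0.006],0],
    [255,[-0.03,-0.018,-0.006],0],
    [255,[-0.03,-0.018,-0.006],0],
    [255,[-0.03,-0.018,-0.006],0],
    [255,[-0.03,-0.018,-0.004],0],
    [255,[-0.03,-0.018,0],0],
  ],
  newtons=40,
)

```text
time: 0.82
tool_pos: [0.3984, 0.4208, 0.2597]
tcp_rot: [-0.492, -3.098, 0.011]
wrist_force: [0.5, 0.6, 0.4]
width: -0.002
```

servo_tool(
  moves=[
    [255,[-0.032,-0.0185,0],0],
    [255,[-0.032,-0.0185,0],0],
    [255,[-0.032,-0.0185,0],0],
    [255,[-0.032,-0.0185,0],0],
    [255,[-0.032,-0.0185,0],0],
    [255,[-0.03,-0.017,0],0],
    [255,[0,0,0],-0.12],
    [255,[0,0,0],-0.12],
  ],
)

```text
time: 1.48
tool_pos: [0.5543, 0.2411, 0.2584]
tcp_rot: [-0.119, -3.134, 0.015]
wrist_force: [0.3, -0.2, 0.5]
width: -0.002
```

```bash
cat >> h.py <<'E'
from scipy.spatial.transform import Rotation as Ro
HB=np.array([.5375,.253]); YAW=.11
def tool(s,XY=None,z=None):
    R=Ro.from_rotvec(s["tcp_rot"]).as_matrix(); p=s["tool_pos"]
    print("t",round(s["time"],2),"p",p.round(4),"tool yaw(y-axis dev)",round(float(np.arctan2(-R[0,1],R[1,1])),4),"F",s["wrist_force"].round(1),"w",round(s["width"],3),"tilt",R[:2,2].round(4))
    if XY is not None:
        D=np.array([*XY,z])-p; print("need tool",(R.T@D).round(4))
    return R,p
def box(x,y=0):
    c,s=np.cos(YAW),np.sin(YAW); return HB+np.array([c*x-s*y,s*x+c*y])
E
python3 - <<'E'
from h import *
from workcell import bot
tool(bot.read_state(),box(0.005),.195)
c=bot.read_camera("side");cv2.imwrite("pics/s1.png",c["pixels"][:,:,::-1])
E
```

```text
t 1.48 p [0.5543 0.2411 0.2584] tool yaw(y-axis dev) -0.0758 F [ 0.3 -0.2  0.5] w -0.002 tilt [-0.0056 -0.0091]
need tool [0.0124 0.0121 0.0633]
```

View pics/s1.png

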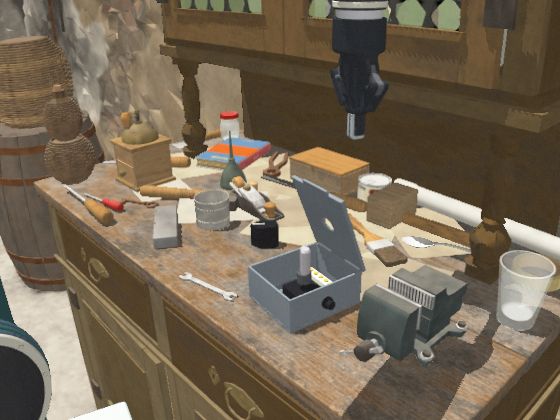

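servo_tool(
  moves=[
    [255,[0,0.005,0.02],-0.093],
    [255,[0,0.005,0.02],-0.093],
    [255,[0,0.002,0.02],0],
    [255,[0,0,0.01],0],
    [255,[0.01,0,0],0],
    [255,[0.01,0,0],0],
    [255,[0.01,0,0],0],
    [255,[0,0,0],0],
  ],
)

```text
time: 2.2
tool_pos: [0.5214, 0.2488, 0.1869]
tcp_rot: [0.172, -3.131, 0.014]
wrist_force: [0.0, -0.2, -0.7]
width: -0.003
```

Run:
```python
from h import *
from workcell import bot
tool(bot.read_state(),box(-0.0514),.174)
c=bot.read_camera("side");cv2.imwrite("pics/s2.png",cv2.resize(c["pixels"][60:360,180:460,::-1],None,fx=2,fy=2))
```

```text
t 2.2 p [0.5214 0.2488 0.1869] tool yaw(y-axis dev) 0.11 F [ 0.  -0.2 -0.7] w -0.003 tilt [-0.0052 -0.0095]
need tool [0.0348 0.0025 0.0131]
```

View pics/s2.png

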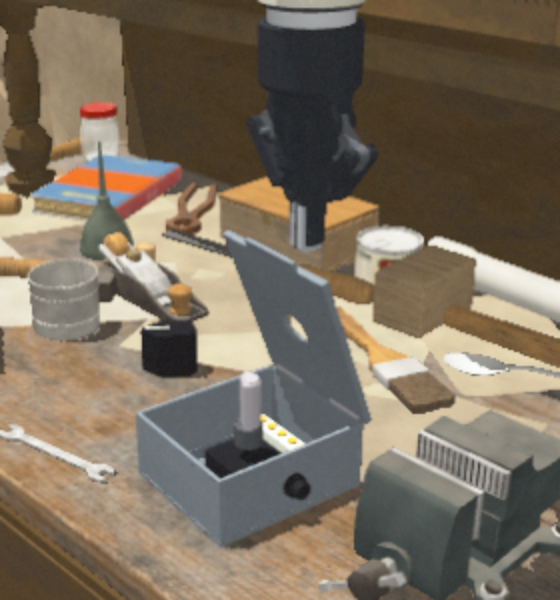

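servo_tool(
  moves=[
    [255,[0.009,0.001,0.003],0],
    [255,[0.009,0.001,0.003],0],
    [255,[0.009,0,0.003],0],
    [255,[0.009,0,0.003],0],
    [255,[0.007,0,0.005],0],
    [255,[0.007,0,0.005],0],
    [255,[0.007,0,0.005],0],
    [255,[0.007,0,0.005],0],
  ],
)

```text
time: 2.92
tool_pos: [0.4587, 0.2453, 0.1599]
tcp_rot: [-0.171, 3.124, -0.006]
wrist_force: [2.0, 0.4, -0.1]
width: 0.002
```

Run:
```python
from h import *
from workcell import bot
tool(bot.read_state(),box(-0.098),.1255)
c=bot.read_camera("side");cv2.imwrite("pics/s3.png",cv2.resize(c["pixels"][60:360,180:460,::-1],None,fx=2,fy=2))
```

```text
t 2.92 p [0.4587 0.2453 0.1599] tool yaw(y-axis dev) 0.1092 F [ 2.   0.4 -0.1] w 0.002 tilt [ 0.0132 -0.0029]
need tool [ 0.0192 -0.0009  0.0341]
```

View pics/s3.png

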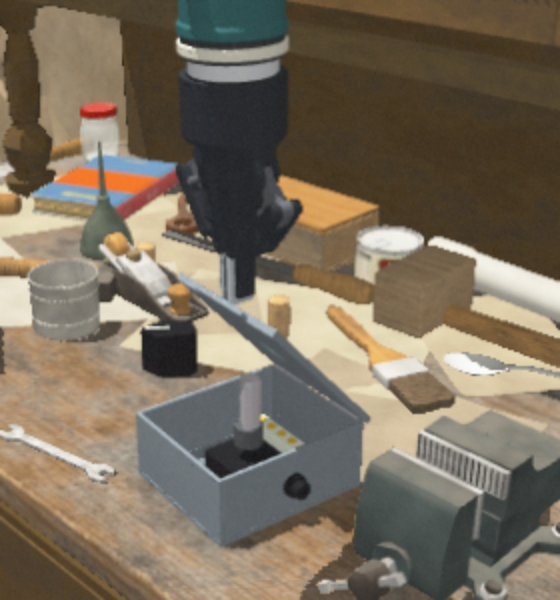

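servo_tool(
  moves=[
    [255,[0.005,0,0.008],0],
    [255,[0.005,0,0.008],0],
    [255,[0.005,0,0.009],0],
    [255,[0.004,0,0.009],0],
    [255,[0.003,0,0.009],0],
    [255,[0.003,0,0.009],0],
    [255,[0.003,0,0.009],0],
    [255,[0.002,0,0.008],0],
  ],
)

```text
time: 3.63
tool_pos: [0.4226, 0.241, 0.0819]
tcp_rot: [-0.17, 3.13, -0.006]
wrist_force: [0.7, 0.4, 0.8]
width: -0.005
```

Run:
```python
from h import *
from workcell import bot
tool(bot.read_state(),box(-0.111),.0915)
c=bot.read_camera("side");cv2.imwrite("pics/s4.png",cv2.resize(c["pixels"][60:360,180:460,::-1],None,fx=2,fy=2))
```

```text
t 3.63 p [0.4226 0.241  0.0819] tool yaw(y-axis dev) 0.1088 F [0.7 0.4 0.8] w -0.005 tilt [ 0.0069 -0.0036]
need tool [-0.0045 -0.0007 -0.0096]
```

View pics/s4.png

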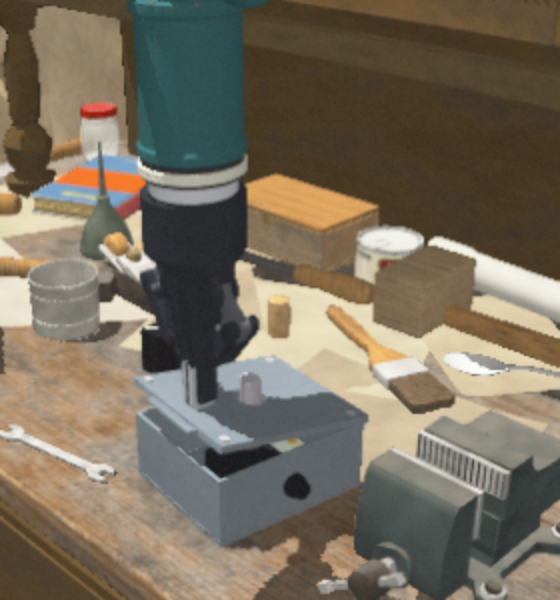

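servo_tool(
  moves=[
    [255,[0,0,0.005],0],
    [255,[0,0,0.005],0],
    [255,[0,0,0.004],0],
    [255,[0,0,0.003],0],
    [255,[0,0,0.003],0],
    [255,[0,0,0.002],0],
    [255,[0,0,0.002],0],
    [255,[0,0,0.002],0],
  ],
)

```text
time: 4.35
tool_pos: [0.4202, 0.2399, 0.0597]
tcp_rot: [0.17, -3.133, 0.013]
wrist_force: [-6.5, -2.0, 16.9]
width: 0.003
```

Run:
```python
from h import *
from workcell import bot
tool(bot.read_state(),box(-0.111),.0915)
c=bot.read_camera("side");cv2.imwrite("pics/s5.png",cv2.resize(c["pixels"][60:360,180:460,::-1],None,fx=2,fy=2))
```

```text
t 4.35 p [0.4202 0.2399 0.0597] tool yaw(y-axis dev) 0.1086 F [-6.5 -2.  16.9] w 0.003 tilt [-0.0036 -0.0086]
need tool [-0.0068 -0.0001 -0.0318]
```

View pics/s5.png

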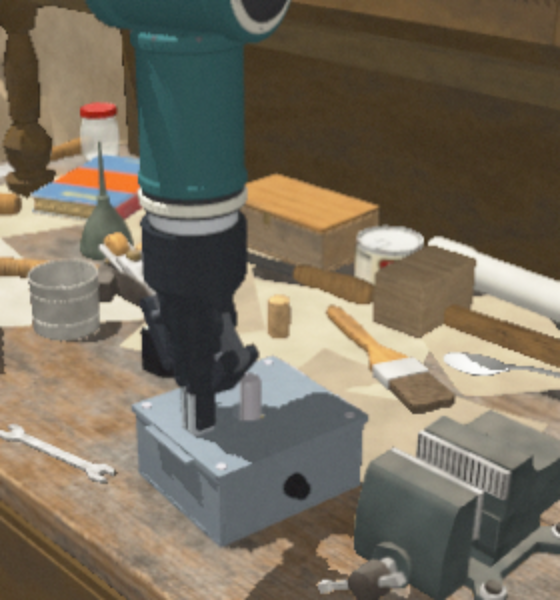

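Run:
```python
from h import *
from workcell import bot
c=bot.read_camera("side");P=cloud(c)
for n,(u,v) in dict(cover_fr=(60,0),).items(): pass
for u,v in [(190,420),(195,400),(208,420),(208,400),(205,380),(290,400),(330,410),(150,408),(300,440),(250,378)]:
    print(u,v,P[60+v//2,180+u//2].round(3))
cv2.imwrite("pics/s6.png",cv2.resize(c["pixels"][200:300,230:380,::-1],None,fx=5,fy=5))
s=bot.read_state();tool(s);print(s["q"])
```

```text
190 420 [0.41  0.235 0.079]
195 400 [0.414 0.234 0.096]
208 420 [0.423 0.229 0.078]
208 400 [0.424 0.23  0.095]
205 380 [0.411 0.211 0.126]
290 400 [0.503 0.24  0.066]
330 410 [0.523 0.211 0.066]
150 408 [0.399 0.284 0.067]
300 440 [0.479 0.187 0.065]
250 378 [0.469 0.244 0.094]
t 4.45 p [0.4202 0.2399 0.0597] tool yaw(y-axis dev) 0.1086 F [-8.2 -2.5 16.4] w 0.002 tilt [-0.0035 -0.0085]
[ 0.47167781  0.077167    2.15375529 -0.0075118   0.91768391 -1.20310897]
```

View pics/s6.png

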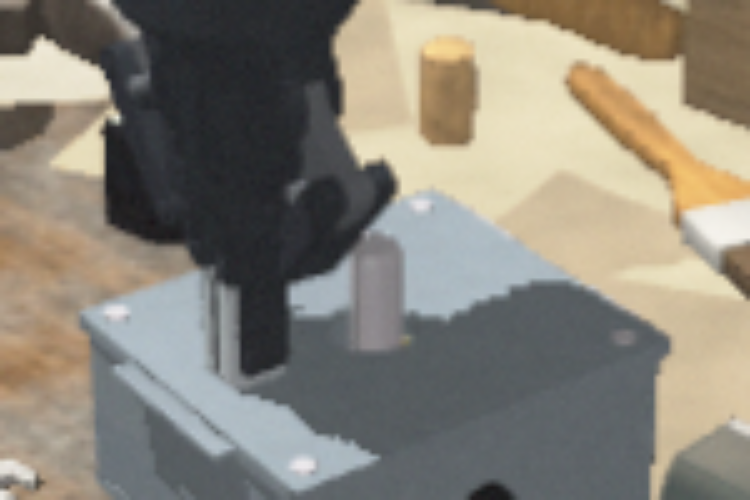

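Run:
```python
from h import *
import pickle
c=pickle.load(open("d0.pkl","rb"))["side"];P=cloud(c)
for u,v in [(74,122),(78,124),(82,124),(78,128),(76,110),(70,115)]: print(u,v,P[v,u].round(3))
cv2.imwrite("pics/s0g.png",cv2.resize(c["pixels"][0:150,20:140,::-1],None,fx=4,fy=4))
```

```text
74 122 [0.193 0.588 0.26 ]
78 124 [0.199 0.58  0.257]
82 124 [0.207 0.588 0.254]
78 128 [0.199 0.591 0.247]
76 110 [0.2   0.583 0.282]
70 115 [0.222 0.963 0.182]
```

View pics/s0g.png

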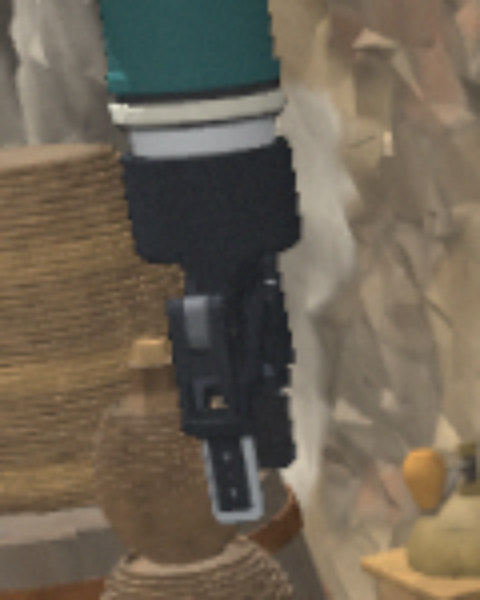

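servo_tool(
  moves=[
    [255,[0,0,-0.025],0],
    [255,[0,0,-0.03],0],
    [255,[0,0,-0.03],0],
    [255,[-0.015,0,-0.005],0],
    [255,[-0.025,0,0],0],
    [255,[-0.025,0,0],0],
    [255,[-0.015,0,0],0],
    [255,[0,0,0],0],
  ],
)

```text
time: 5.12
tool_pos: [0.5046, 0.2488, 0.1547]
tcp_rot: [-0.173, 3.135, -0.015]
wrist_force: [0.3, -0.3, 1.0]
width: -0.0
```

Run:
```python
from h import *
from workcell import bot
import pickle
c=bot.read_camera("wrist");cv2.imwrite("pics/w1.png",c["pixels"][:,:,::-1])
pickle.dump(c,open("w1.pkl","wb"))
tool(bot.read_state())
c=bot.read_camera("top");cv2.imwrite("pics/t1.png",c["pixels"][:,:,::-1])
pickle.dump(c,open("t1.pkl","wb"))
```

```text
t 5.17 p [0.5033 0.2485 0.1544] tool yaw(y-axis dev) 0.11 F [0.5 0.8 0.1] w -0.003 tilt [ 0.0006 -0.0097]
```

View pics/w1.png

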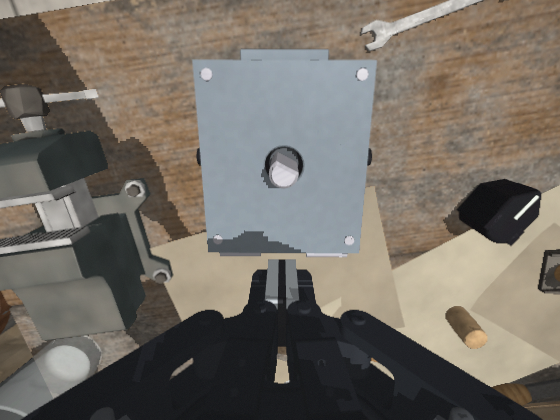

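View pics/t1.png

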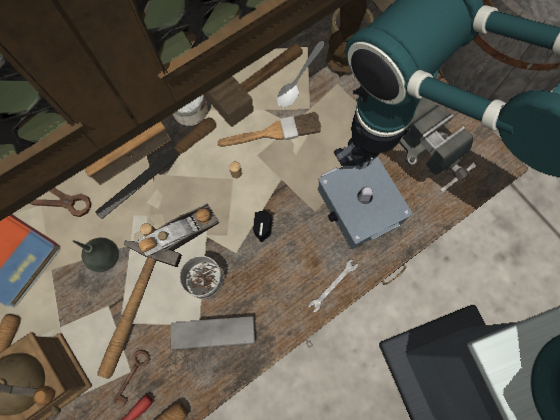

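Run:
```python
from h import *
import pickle
c=pickle.load(open("w1.pkl","rb"));im=c["pixels"][:,:,::-1]
cv2.imwrite("pics/w1z.png",cv2.resize(im[135:205,245:325],None,fx=8,fy=8,interpolation=cv2.INTER_CUBIC))
cv2.imwrite("pics/w1k.png",cv2.resize(im[170:250,450:550],None,fx=6,fy=6,interpolation=cv2.INTER_CUBIC))
P=cloud(c)
print(P[120,240],P[170,284],P[200,500], "cam",-c["R"].T@c["t"])
C=plane(c,[(193,60),(376,60),(358,255),(208,250)],.0665)[:,:2];print(C.round(4))
```

```text
[0.43831775 0.2111524  0.06560779] [0.46455659 0.24597033 0.09618501] [0.48219567 0.43326402 0.0385877 ] cam [0.42122095 0.24164772 0.30407447]
[[0.403  0.1772]
 [0.3897 0.2996]
 [0.5343 0.3148]
 [0.5439 0.192 ]]
```

View pics/w1z.png

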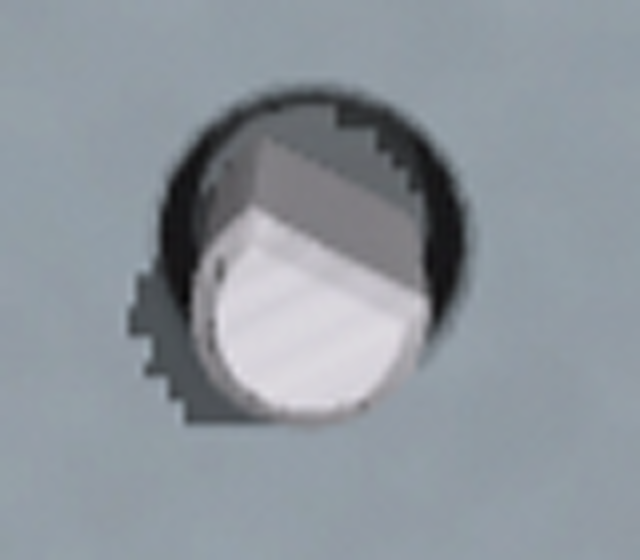

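View pics/w1k.png

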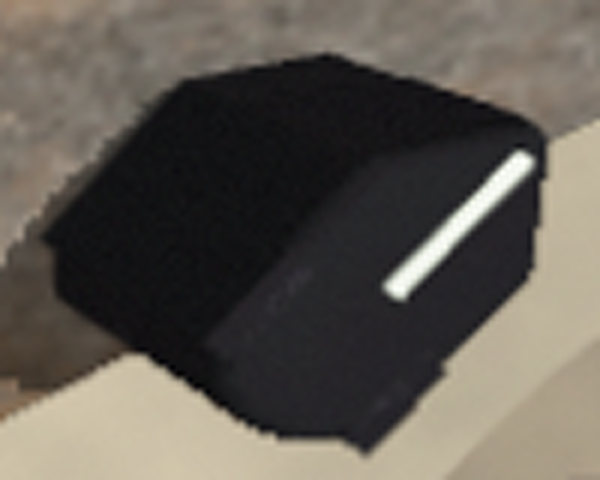

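Run:
```python
from h import *
import pickle
from scipy.optimize import least_squares
c=pickle.load(open("w1.pkl","rb"));im=c["pixels"]
z=lambda L,x0,y0,f:[(x0+(a+.5)/f-.5,y0+(b+.5)/f-.5) for a,b in L]
def circ(L,zz,r):
    Q=plane(c,z(L,245,135,8),zz)[:,:2]
    s=least_squares(lambda p:np.hypot(*(Q-p[:2]).T)-r,Q.mean(0)); f=least_squares(lambda p:np.hypot(*(Q-p[:2]).T)-p[2],[*Q.mean(0),r])
    print(s.x.round(4),(s.fun*1e3).round(2),f.x.round(4)); return s.x
outer=[(193,310),(205,350),(240,395),(310,425),(385,392),(425,330)]
inner=[(216,310),(228,352),(258,393),(310,413),(365,393),(400,345)]
a=circ(outer,.0935,.010);b=circ(inner,.0965,.008)
for L,zz in([(258,205),(430,297)],.0935),([(240,245),(405,318)],.0965):
    Q=plane(c,z(L,245,135,8),zz)[:,:2];e=Q[1]-Q[0];n=np.array([e[1],-e[0]]);n/=np.linalg.norm(n)
    if n[0]<0:n=-n
    print("flat",Q.round(4),"len",np.linalg.norm(e),"shaft yaw",np.arctan2(n[1],n[0]),"dist",(a-Q[0])@n)
hole=[(315,88),(165,210),(463,230),(205,128),(420,135)]
circ(hole,.0665,.0145)
# knob
K=plane(c,z([(525,160),(397,290)],450,170,6),.046)[:,:2];e=K[0]-K[1];print("line",K.round(4),"knob yaw(+x away from nose)",np.arctan2(-e[1],-e[0]))
P=cloud(c);m=(abs(P[...,2]-.046)<.003)&(abs(P[...,0]-.49)<.06)&(abs(P[...,1]-.445)<.05)
Q=P[m][:,:2];print(m.sum(),cv2.minAreaRect((Q*1000).astype(np.float32)),Q.min(0),Q.max(0))
H=cv2.convexHull((Q*1e4).astype(np.int32));print(H.reshape(-1,2).tolist()[::2])
```

```text
[0.4669 0.2459] [-0.08 -0.23 -0.13  0.42 -0.23 -0.23] [0.4673 0.2459 0.0097]
[0.4672 0.246 ] [-0.04 -0.35  0.    0.31 -0.08 -0.32] [0.4676 0.246  0.0077]
flat [[0.4591 0.2406]
 [0.4652 0.2556]] len 0.01624502050912491 shaft yaw -0.38281801074480604 dist 0.005228048306585199
flat [[0.462  0.2395]
 [0.4665 0.2536]] len 0.014856428056698815 shaft yaw -0.30981690202930817 dist 0.0026994840819021507
[0.4672 0.2458] [ 0.09 -0.47 -0.25  0.18 -0.12] [0.4667 0.2458 0.0141]
line [[0.4741 0.4564]
 [0.4944 0.4459]] knob yaw(+x away from nose) -0.4746112953148112
2009 ((493.6676330566406, 445.25360107421875), (34.577781677246094, 53.99787139892578), 64.58707427978516) [0.46874135 0.42171026] [0.52009911 0.46329132]
[[5200, 4497], [5153, 4541], [4909, 4632], [4763, 4605], [4700, 4582], [4692, 4532], [4745, 4395], [4984, 4238], [5040, 4218], [5139, 4280], [5181, 4338]]
```

Run:
```python
from h import *
import pickle
c=pickle.load(open("w1.pkl","rb"));im=c["pixels"][:,:,::-1]
cv2.imwrite("pics/w1f.png",cv2.resize(im[245:325,235:335],None,fx=6,fy=6,interpolation=cv2.INTER_CUBIC))
P=cloud(c)
for u,v in[(275,262),(290,262),(275,268),(290,268),(275,280),(290,280),(290,300)]:print(u,v,P[v,u].round(4))
# tilt: TCP projected
print(proj(c,[[.5033,.2485,.1544],[.5033,.2485,.1614],[.5033,.2485,.1294]]))
```

```text
275 262 [0.4934 0.2451 0.1694]
290 262 [0.4923 0.2521 0.1699]
275 268 [0.4936 0.2453 0.1747]
290 268 [0.4922 0.252  0.1759]
275 280 [0.4936 0.2456 0.1849]
290 280 [0.4927 0.2519 0.1852]
290 300 [0.4935 0.2518 0.1983]
[[280.27120905 265.69156699]
 [280.08225674 272.48727548]
 [280.8391601  245.26637431]]
```

View pics/w1f.png

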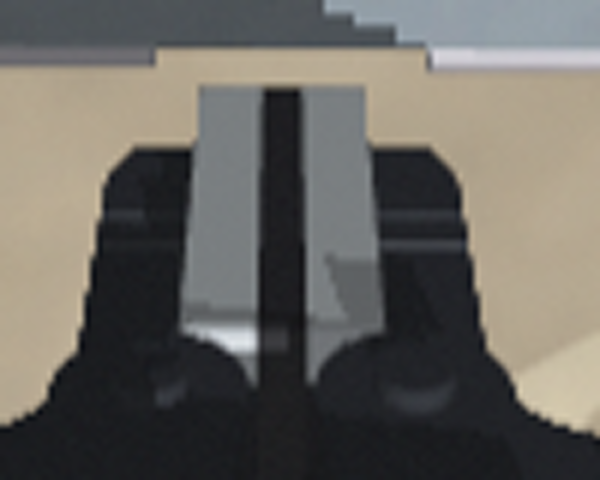

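servo_tool(
  moves=[
    [90,[-0.003,0.031,0],0],
    [90,[-0.003,0.031,0],0],
    [90,[-0.003,0.031,0],0],
    [90,[-0.003,0.031,0],0],
    [90,[-0.003,0.031,0],0],
    [90,[-0.003,0.031,0],0],
    [90,[0,0,0],0.12],
    [90,[0,0,0],0.12],
  ],
)

```text
time: 5.88
tool_pos: [0.4876, 0.4374, 0.1458]
tcp_rot: [-0.216, -3.122, 0.031]
wrist_force: [-0.3, 0.7, -0.7]
width: 0.648
```

servo_tool(
  moves=[
    [90,[0,0,0],0.12],
    [90,[0,0,0],0.12],
    [90,[0,0,0],0.1],
    [90,[0,0,0],0],
    [90,[0,0,0],0],
    [90,[0,0,0],0],
    [90,[0,0,0],0],
    [90,[0,0,0],0],
  ],
)

```text
time: 6.55
tool_pos: [0.477, 0.4352, 0.1415]
tcp_rot: [-0.75, -3.034, 0.049]
wrist_force: [0.2, 1.4, -0.4]
width: 0.648
```

Run:
```python
from h import *
from workcell import bot
import pickle
c=bot.read_camera("wrist");cv2.imwrite("pics/w2.png",c["pixels"][:,:,::-1])
pickle.dump(c,open("w2.pkl","wb"))
tool(bot.read_state(),[.5005,.4405],0.0)
```

```text
t 6.6 p [0.477  0.4352 0.1415] tool yaw(y-axis dev) -0.4849 F [ 0.4 -0.6 -0.7] w 0.648 tilt [-0.0227 -0.0265]
need tool [-0.0194  0.0204  0.1408]
```

View pics/w2.png

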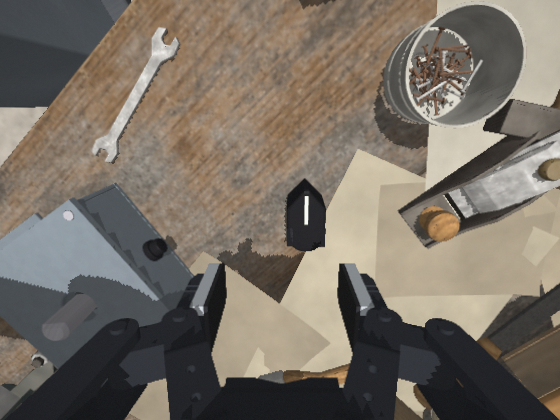

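servo_tool(
  moves=[
    [90,[0,0,0],0],
    [90,[0,0,0],0],
    [90,[0,0,0],0],
    [90,[0,0,0],0],
    [90,[0,0,0],0],
    [90,[0,0,0],0],
    [90,[0,0,0],0],
    [90,[0,0,0],0],
  ],
)

```text
time: 7.27
tool_pos: [0.4778, 0.4351, 0.1419]
tcp_rot: [-0.749, -3.035, 0.048]
wrist_force: [0.7, 0.1, 0.7]
width: 0.643
```

Run:
```python
from h import *
from workcell import bot
tool(bot.read_state(),[.5005,.4405],0.0)
```

```text
t 7.27 p [0.4778 0.4351 0.1419] tool yaw(y-axis dev) -0.4838 F [0.7 0.1 0.7] w 0.643 tilt [-0.0221 -0.0261]
need tool [-0.0186  0.0201  0.1411]
```

servo_tool(
  moves=[
    [90,[-0.006,0.006,0],-0.02],
    [90,[-0.006,0.006,0],0],
    [90,[-0.006,0.006,0],0],
    [90,[0,0,0.02],0],
    [90,[0,0,0.02],0],
    [90,[0,0,0.01],0],
    [90,[0,0,0],0],
    [90,[0,0,0],0],
  ],
)

```text
time: 7.93
tool_pos: [0.5089, 0.4449, 0.0912]
tcp_rot: [-0.717, -3.047, 0.04]
wrist_force: [0.2, 0.5, 0.1]
width: 0.648
```

Run:
```python
from h import *
from workcell import bot
tool(bot.read_state(),[.5005,.4405],0.0)
import pickle
c=bot.read_camera("wrist");cv2.imwrite("pics/w3.png",c["pixels"][:,:,::-1])
pickle.dump(c,open("w3.pkl","wb"))
```

```text
t 7.93 p [0.5089 0.4449 0.0912] tool yaw(y-axis dev) -0.4621 F [0.2 0.5 0.1] w 0.648 tilt [-0.0169 -0.0224]
need tool [ 0.0051 -0.0051  0.0914]
```

View pics/w3.png

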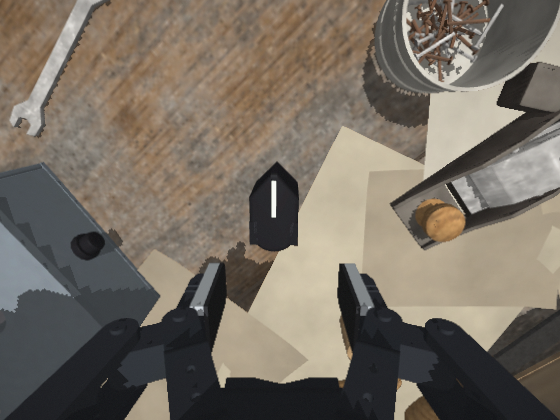

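Run:
```python
from h import *
import pickle
c=pickle.load(open("w3.pkl","rb"));im=c["pixels"]
g=im[150:260,230:320].astype(int).min(2)
ys,xs=np.where(g>170); m=(xs>35)&(xs<55)&(ys<75);pts=np.c_[xs[m]+230,ys[m]+150]
K=plane(c,pts,.046)[:,:2];vx,vy,_,_=cv2.fitLine((K*1000).astype(np.float32),2,0,.01,.01).ravel()
if vx<0:vx,vy=-vx,-vy
print(len(K),K.mean(0),np.arctan2(vy,vx),K.min(0),K.max(0))
P=cloud(c);m=(abs(P[...,2]-.046)<.004)&(abs(P[...,0]-.495)<.04)&(abs(P[...,1]-.445)<.04)
Q=P[m][:,:2];a=-.465;u=np.array([np.cos(a),np.sin(a)]);v=np.array([-u[1],u[0]])
A=Q@u;B=Q@v;print(m.sum(),"x ext",A.min(),A.max(),"y ext",B.min(),B.max(), "z",np.median(P[m][:,2]))
ax=(A.min()+.038+A.max()-.016)/2; print("axis",ax*u+(B.min()+B.max())/2*v, "line y",(K@v).mean()-(B.min()+B.max())/2)
for L in(abs(A-A.mean())<.05,): print(cv2.minAreaRect((Q*1000).astype(np.float32)))
```

```text
144 [0.48379908 0.45058686] -0.4711285 [0.47316656 0.44438463] [0.49468908 0.4566321 ]
3169 x ext 0.2137170233866117 0.2669511167457262 y ext 0.6033117150189194 0.6354895955871019 z 0.04620321073199227
axis [0.50240119 0.44092974] line y 0.0002901392677832071
((492.5923767089844, 445.90966796875), (32.046409606933594, 53.25220489501953), 62.82659912109375)
```

servo_tool(
  moves=[
    [90,[0.003,-0.003,0.01],0.008],
    [90,[0.001,-0.001,0.015],0],
    [90,[0,0,0.015],0],
    [90,[0,0,0.012],0],
    [90,[0,0,0.008],0],
    [90,[0,0,0.004],0],
    [90,[0,0,0],0],
    [90,[0,0,0],0],
  ],
)

```text
time: 8.65
tool_pos: [0.5043, 0.4441, 0.0288]
tcp_rot: [-0.733, -3.048, 0.029]
wrist_force: [-0.2, -0.1, 0.0]
width: 0.645
```

Run:
```python
from h import *
from workcell import bot
tool(bot.read_state(),[.501,.4416],0.0)
c=bot.read_camera("wrist");cv2.imwrite("pics/w4.png",c["pixels"][:,:,::-1])
c=bot.read_camera("side");cv2.imwrite("pics/s7.png",cv2.resize(c["pixels"][100:300,180:340,::-1],None,fx=3,fy=3))
```

```text
t 8.65 p [0.5043 0.4441 0.0288] tool yaw(y-axis dev) -0.4721 F [-0.2 -0.1  0. ] w 0.645 tilt [-0.0102 -0.0167]
need tool [ 0.0018 -0.0032  0.0289]
```

View pics/w4.png

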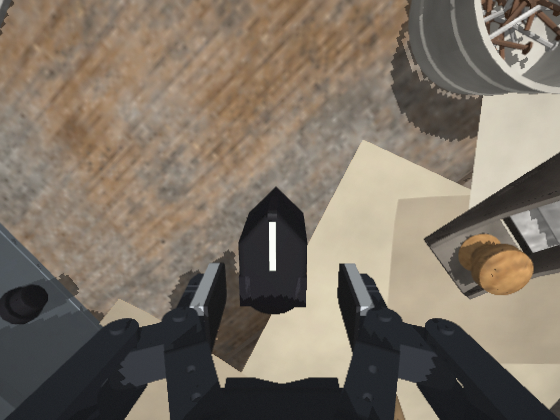

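View pics/s7.png

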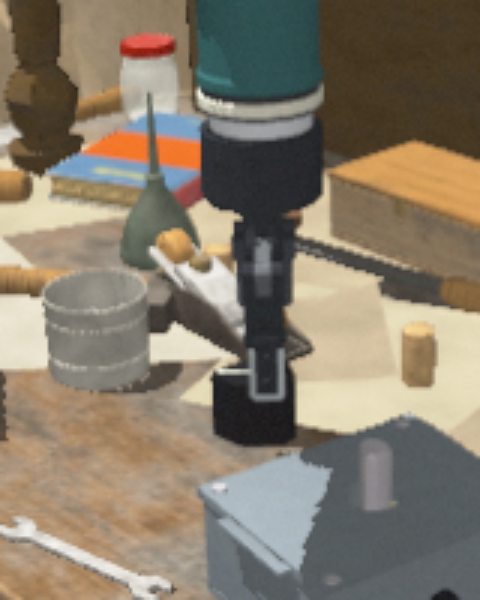

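servo_tool(
  moves=[
    [90,[0.001,-0.002,0.006],0],
    [90,[0.001,-0.001,0.008],0],
    [90,[0,0,0.006],0],
    [90,[0,0,0.004],0],
    [90,[0,0,0.002],0],
    [90,[0,0,0.001],0],
    [90,[0,0,0],0],
    [90,[0,0,0],0],
  ],
)

```text
time: 9.42
tool_pos: [0.5021, 0.4429, 0.0014]
tcp_rot: [-0.734, -3.051, 0.024]
wrist_force: [0.6, -0.2, 0.3]
width: 0.645
```

Run:
```python
from h import *
from workcell import bot
tool(bot.read_state(),[.501,.4416],0.0)
c=bot.read_camera("wrist");cv2.imwrite("pics/w5.png",c["pixels"][:,:,::-1])
c=bot.read_camera("side");cv2.imwrite("pics/s8.png",cv2.resize(c["pixels"][180:260,220:300,::-1],None,fx=7,fy=7));P=cloud(c)
for v in range(225,250,3): print(v,P[v,266-0].round(3),P[v,258].round(3))
```

```text
t 9.42 p [0.5021 0.4429 0.0014] tool yaw(y-axis dev) -0.4723 F [ 0.6 -0.2  0.3] w 0.645 tilt [-0.0071 -0.0142]
need tool [ 0.0004 -0.0016  0.0014]
225 [0.474 0.395 0.068] [0.479 0.442 0.046]
228 [0.473 0.393 0.063] [0.476 0.434 0.044]
231 [0.48  0.409 0.048] [0.477 0.437 0.036]
234 [0.48  0.409 0.041] [0.477 0.438 0.029]
237 [0.48  0.41  0.035] [0.476 0.437 0.023]
240 [0.48  0.409 0.029] [0.476 0.438 0.016]
243 [0.48  0.411 0.021] [0.475 0.437 0.01 ]
246 [0.482 0.416 0.012] [0.475 0.436 0.004]
249 [ 0.486  0.425 -0.   ] [ 0.474  0.435 -0.002]
```

View pics/w5.png

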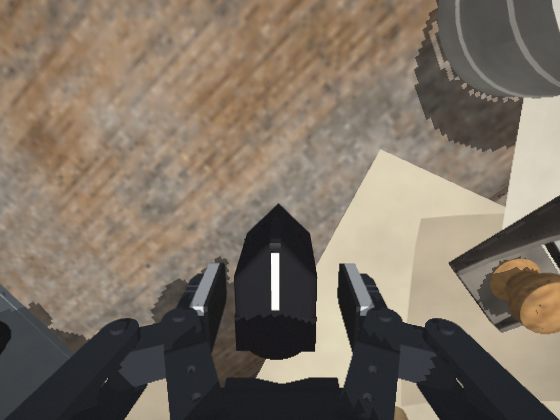

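View pics/s8.png

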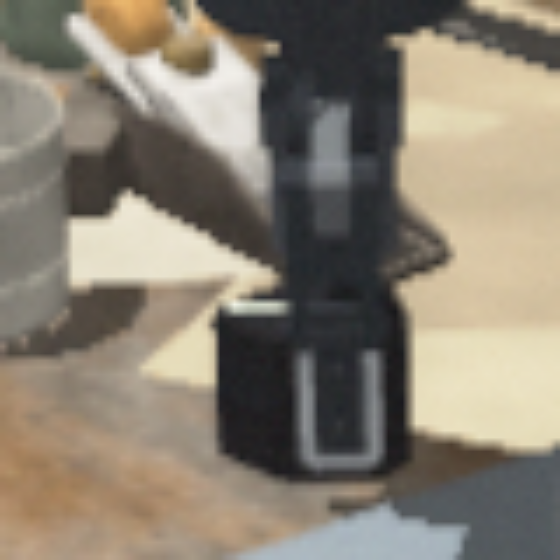

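servo_tool(
  moves=[
    [100,[0,-0.002,0.001],0],
    [110,[0,0,0],0],
    [255,[0,0,0],0],
    [255,[0,0,0],0],
    [255,[0,0,0],0],
    [255,[0,0,0],0],
    [255,[0,0,0],0],
    [255,[0,0,0],0],
  ],
  newtons=60,
)

```text
time: 10.18
tool_pos: [0.5017, 0.4414, 0.0015]
tcp_rot: [-0.734, -3.052, 0.022]
wrist_force: [-0.1, 0.6, 0.0]
width: 0.365
```

Run:
```python
from h import *
from workcell import bot
tool(bot.read_state(),[.501,.4416],0.0)
c=bot.read_camera("wrist");cv2.imwrite("pics/w6.png",c["pixels"][:,:,::-1])
```

```text
t 10.18 p [0.5017 0.4414 0.0015] tool yaw(y-axis dev) -0.4722 F [-0.1  0.6  0. ] w 0.365 tilt [-0.0056 -0.0129]
need tool [ 0.0007 -0.0001  0.0015]
```

View pics/w6.png

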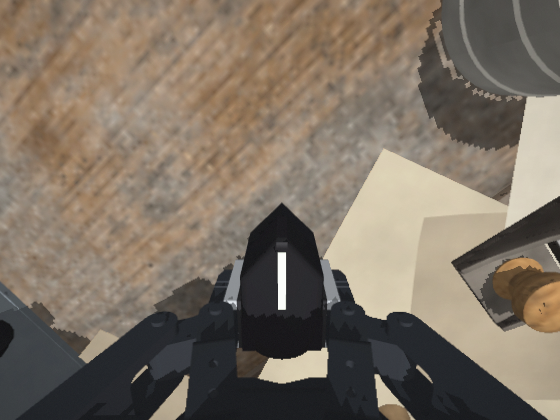

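servo_tool(
  moves=[
    [255,[0,0,-0.01],0],
    [255,[0,0,-0.018],0],
    [255,[0,0,-0.02],0],
    [255,[0,0,-0.02],0],
    [255,[0,0,-0.02],0],
    [255,[0,0,-0.02],0],
    [255,[0,0,-0.015],0],
    [255,[0,0,0],0],
  ],
)

```text
time: 10.9
tool_pos: [0.5004, 0.4414, 0.1307]
tcp_rot: [-0.733, -3.048, 0.03]
wrist_force: [0.6, 1.5, -0.4]
width: 0.366
```

Run:
```python
from h import *
from workcell import bot
s=bot.read_state()
tool(s,[.467,.246],0.13)
c=bot.read_camera("wrist");cv2.imwrite("pics/w7.png",c["pixels"][:,:,::-1])
c=bot.read_camera("side");cv2.imwrite("pics/s9.png",cv2.resize(c["pixels"][120:270,190:340,::-1],None,fx=4,fy=4))
```

```text
t 10.9 p [0.5004 0.4414 0.1307] tool yaw(y-axis dev) -0.4722 F [ 0.6  1.5 -0.4] w 0.366 tilt [-0.0106 -0.017 ]
need tool [-0.0592 -0.1892  0.0044]
```

View pics/w7.png

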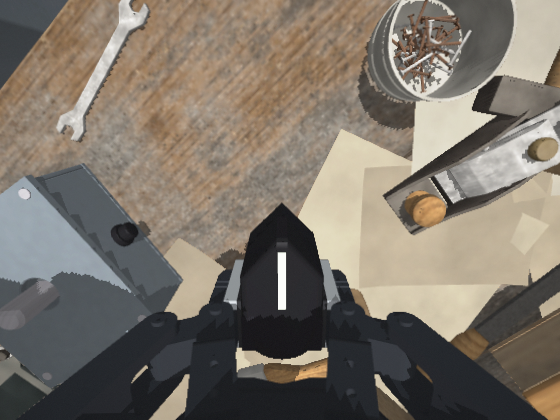

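View pics/s9.png

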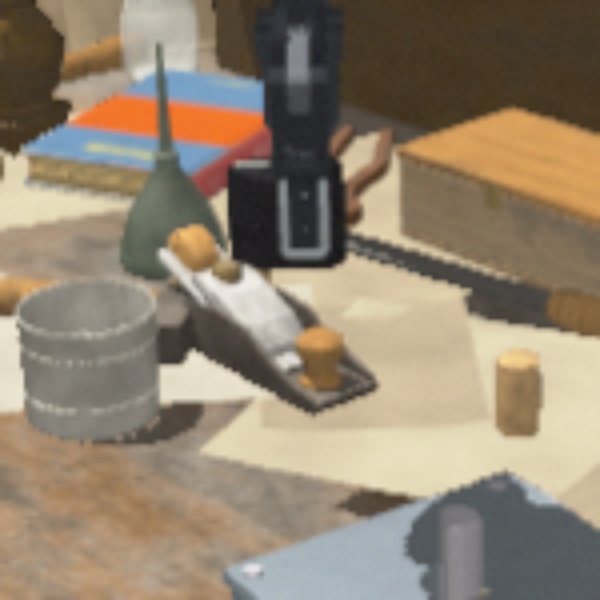

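servo_tool(
  moves=[
    [255,[-0.007,-0.022,0],-0.03],
    [255,[-0.007,-0.023,0],-0.03],
    [255,[-0.008,-0.023,0],-0.03],
    [255,[-0.008,-0.023,0],-0.017],
    [255,[-0.008,-0.023,0],0],
    [255,[-0.007,-0.02,0],0],
    [255,[-0.004,-0.012,0],0],
    [255,[0,0,0],0],
  ],
)

```text
time: 11.67
tool_pos: [0.4775, 0.2775, 0.1166]
tcp_rot: [-0.551, -3.065, 0.056]
wrist_force: [-0.3, -0.6, -1.5]
width: 0.366
```

```bash
cat > m.py <<'E'
from h import *
from workcell import bot
import sys
def go(tag,z,off=.0015):
    s=bot.read_state()
    c=bot.read_camera("wrist");im=c["pixels"];cv2.imwrite(f"pics/{tag}.png",im[:,:,::-1])
    R,p=tool(s)
    ztop=p[2]-off+.046
    g=im.astype(int).min(2);sub=g[235:320,270:296];ys,xs=np.where(sub>150)
    K=plane(c,np.c_[xs+270,ys+235],ztop)[:,:2]
    vx,vy,_,_=cv2.fitLine((K*1000).astype(np.float32),2,0,.01,.01).ravel()
    if vx<0:vx,vy=-vx,-vy
    a=np.arctan2(vy,vx); ends=(K@[vx,vy]); print("line n",len(K),"yaw",a,"len",np.ptp(ends))
    ax=K.mean(0)+.0208*np.array([vx,vy]); print("axis top",ax,"tool-frame off",(R.T@np.array([*(ax-p[:2]),ztop-p[2]])).round(4))
    kz=-R[:,2]; bore=ax+ -.046*kz[:2]/kz[2]
    T=np.array([.467,.246]);print("bore mouth",bore,"err to shaft",T-bore)
    D=np.array([*(T-bore),z-p[2]]);print("need tool",(R.T@D).round(4))
E
python3 -c "
from m import *
go('w8',.13)
c=bot.read_camera('side');cv2.imwrite('pics/s10.png',cv2.resize(c['pixels'][120:320,200:400,::-1],None,fx=3,fy=3))"
```

```text
t 11.67 p [0.4775 0.2775 0.1166] tool yaw(y-axis dev) -0.3555 F [-0.3 -0.6 -1.5] w 0.366 tilt [-0.0326 -0.0305]
line n 464 yaw -0.35662708 len 0.02420607063253699
axis top [0.48016304 0.27872157] tool-frame off [-0.0012  0.0003 -0.0446]
bore mouth [0.47866256 0.27731718] err to shaft [-0.01166256 -0.03131718]
need tool [ 0.0003 -0.0339 -0.0121]
```

View pics/w8.png

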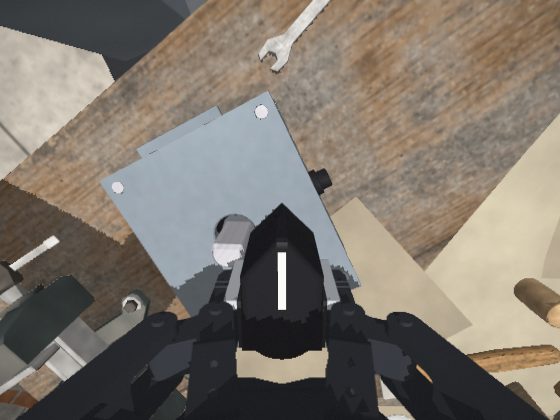

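View pics/s10.png

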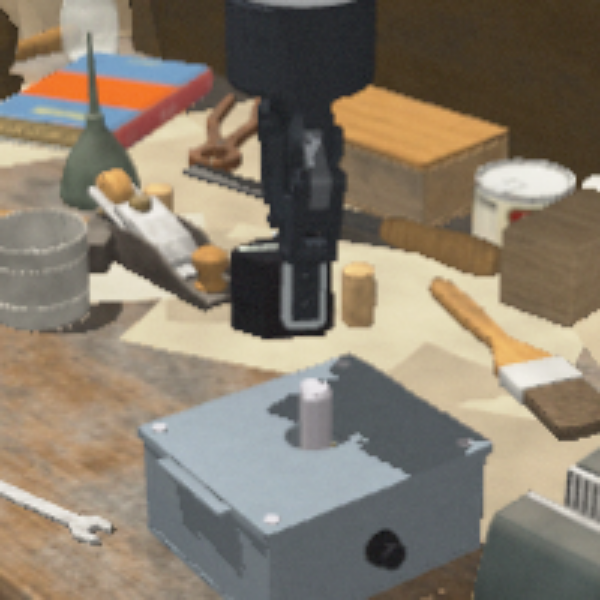

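servo_tool(
  moves=[
    [255,[0,-0.004,-0.003],0],
    [255,[0,-0.005,-0.003],0],
    [255,[0,-0.005,-0.003],0],
    [255,[0,-0.005,-0.003],0],
    [255,[0,-0.005,-0.003],0],
    [255,[0,-0.004,-0.002],0],
    [255,[0,-0.003,0],0],
    [255,[0,0,0],0],
  ],
)

```text
time: 12.43
tool_pos: [0.4678, 0.2531, 0.1377]
tcp_rot: [-0.544, -3.069, 0.049]
wrist_force: [0.7, 0.8, -0.6]
width: 0.367
```

```bash
python3 -c "
from m import *
go('w9',.13)"
```

```text
t 12.43 p [0.4678 0.2531 0.1377] tool yaw(y-axis dev) -0.3505 F [ 0.7  0.8 -0.6] w 0.367 tilt [-0.0295 -0.0265]
line n 464 yaw -0.35161853 len 0.024220477852262445
axis top [0.47031603 0.25418766] tool-frame off [-0.0012  0.0003 -0.0446]
bore mouth [0.46895993 0.25296671] err to shaft [-0.00195993 -0.00696671]
need tool [-0.0007 -0.0069  0.0079]
```

servo_tool(
  moves=[
    [255,[0.01,-0.011,0],0],
    [255,[0.01,-0.011,0],0],
    [255,[0.01,-0.011,0],0],
    [255,[0,0,0],0],
    [255,[-0.006,0.0055,0],0],
    [255,[-0.006,0.0055,0],0],
    [255,[-0.006,0.0055,0],0],
    [255,[-0.006,0.0055,0],0],
  ],
)

```text
time: 13.15
tool_pos: [0.4616, 0.2466, 0.1385]
tcp_rot: [-0.546, -3.072, 0.044]
wrist_force: [0.4, 0.3, -0.8]
width: 0.365
```

```bash
python3 -c "
from m import *
go('w10',.13)"
```

```text
t 13.15 p [0.4616 0.2466 0.1385] tool yaw(y-axis dev) -0.3512 F [ 0.4  0.3 -0.8] w 0.365 tilt [-0.0258 -0.0238]
line n 459 yaw -0.3517964 len 0.0242157494215135
axis top [0.46397229 0.24749591] tool-frame off [-0.0012  0.0003 -0.0446]
bore mouth [0.46278618 0.2464007 ] err to shaft [ 0.00421382 -0.0004007 ]
need tool [-0.0042  0.0013  0.0084]
```

servo_tool(
  moves=[
    [255,[-0.004,0.001,-0.03],0],
    [255,[0,0,-0.04],0],
    [255,[0,0,-0.04],0],
    [255,[0,0,0.014],0],
    [255,[0,0,0.014],0],
    [255,[0,0,0.014],0],
    [255,[0,0,0.014],0],
    [255,[0,0,0.014],0],
  ],
)

```text
time: 13.87
tool_pos: [0.4784, 0.2521, 0.1807]
tcp_rot: [-0.548, -3.079, 0.036]
wrist_force: [0.3, -0.1, -0.8]
width: 0.363
```

```bash
python3 -c "
from m import *
go('w11',.13)"
```

```text
t 13.87 p [0.4784 0.2521 0.1807] tool yaw(y-axis dev) -0.352 F [ 0.3 -0.1 -0.8] w 0.363 tilt [-0.0183 -0.0202]
line n 464 yaw -0.35300422 len 0.024287790763148964
axis top [0.48030586 0.25289411] tool-frame off [-0.0011  0.0003 -0.0445]
bore mouth [0.47946253 0.2519644 ] err to shaft [-0.01246253 -0.0059644 ]
need tool [ 0.0091 -0.0086  0.051 ]
```

servo_tool(
  moves=[
    [255,[0.002,-0.002,0.006],0],
    [255,[0.002,-0.002,0.006],0],
    [255,[0.002,-0.002,0.006],0],
    [255,[0.002,-0.002,0.006],0],
    [255,[0.001,-0.001,0.006],0],
    [255,[0,0,0.005],0],
    [255,[0,0,0.003],0],
    [255,[0,0,0],0],
  ],
)

```text
time: 14.58
tool_pos: [0.4606, 0.2433, 0.1316]
tcp_rot: [-0.546, -3.068, 0.048]
wrist_force: [-0.6, -0.1, -1.1]
width: 0.371
```

```bash
python3 -c "
from m import *
go('w12',.13)"
```

```text
t 14.58 p [0.4606 0.2433 0.1316] tool yaw(y-axis dev) -0.3518 F [-0.6 -0.1 -1.1] w 0.371 tilt [-0.0299 -0.0257]
line n 464 yaw -0.3528972 len 0.02421035290209894
axis top [0.4631319  0.24427625] tool-frame off [-0.0012  0.0003 -0.0446]
bore mouth [0.46175398 0.24309268] err to shaft [0.00524602 0.00290732]
need tool [-0.004   0.0046  0.0014]
```

servo_tool(
  moves=[
    [255,[-0.002,0.002,0.003],-0.003],
    [255,[-0.002,0.002,0.004],0],
    [255,[-0.001,0.001,0.005],0],
    [255,[0,0,0.005],0],
    [255,[0,0,0.004],0],
    [255,[0,0,0.002],0],
    [255,[0,0,0],0],
    [255,[0,0,0],0],
  ],
)

```text
time: 15.3
tool_pos: [0.469, 0.2469, 0.1077]
tcp_rot: [-0.541, -3.072, 0.044]
wrist_force: [-0.1, -0.7, -0.5]
width: 0.37
```

```bash
sed -i 's/kz=-R\[:,2\]; bore=.*/bore=ax+.046*(R[:2,2]-np.array([-.0056,-.0129]))/' m.py; python3 -c "
from m import *
go('w13',.098)
for n in('side','top'):
    c=bot.read_camera(n);im=c['pixels'][:,:,::-1]
    im=im[150:270,240:360] if n=='side' else im[140:240,310:410]
    cv2.imwrite('pics/x13'+n+'.png',cv2.resize(im,None,fx=5,fy=5,interpolation=cv2.INTER_CUBIC))"
```

```text
t 15.3 p [0.469  0.2469 0.1077] tool yaw(y-axis dev) -0.3485 F [-0.1 -0.7 -0.5] w 0.37 tilt [-0.0266 -0.0241]
line n 464 yaw -0.34964082 len 0.024227750437528117
axis top [0.47137846 0.24784544] tool-frame off [-0.0011  0.0003 -0.0446]
bore mouth [0.4704132  0.24732849] err to shaft [-0.0034132  -0.00132849]
need tool [ 0.0026 -0.0021  0.0098]
```

View pics/x13side.png

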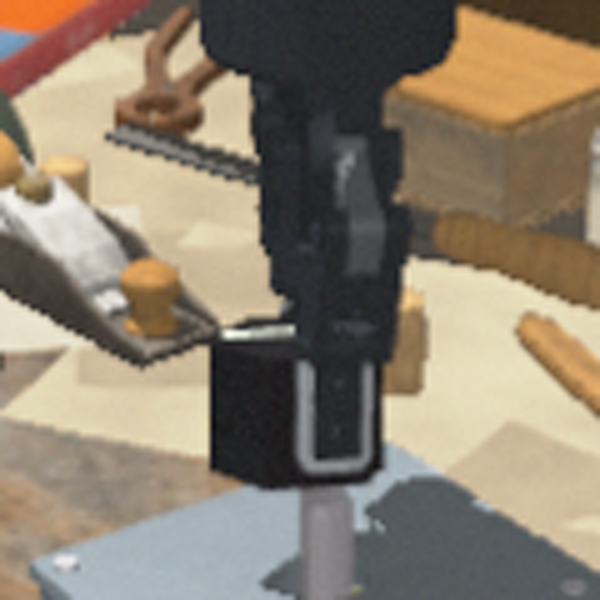

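View pics/x13top.png

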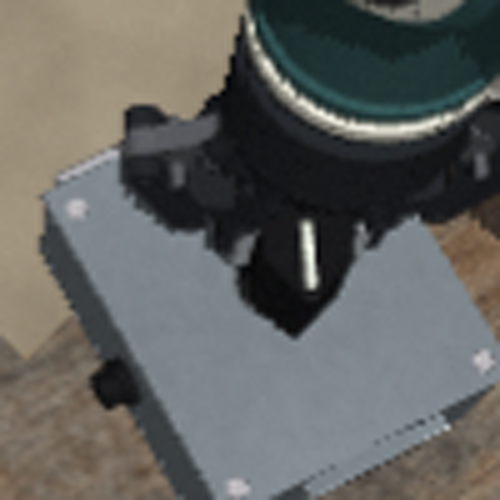

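```bash
python3 -c "
from h import *
from workcell import bot
c=bot.read_camera('side')
a=-.35;u=np.array([np.cos(a),np.sin(a)]);v=np.array([-u[1],u[0]])
O=[(-.038,0),(-.022,.016),(-.022,-.016),(.010,.016),(.010,-.016),(.016,0),(.0113,.0113),(.0113,-.0113)]
for A in([.467,.246],[.4704,.2473]):
    X=[[*(np.array(A)+x*u+y*v),.1062] for x,y in O]
    p=proj(c,X);print(((p-[240,150])*5+2).round(0).tolist())
print((proj(c,[[.467,.246,.0965]])-[240,150])*5+2)
"
```

```text
[[199.0, 473.0], [243.0, 444.0], [258.0, 494.0], [342.0, 436.0], [361.0, 485.0], [370.0, 459.0], [349.0, 443.0], [362.0, 477.0]]
[[207.0, 468.0], [250.0, 440.0], [266.0, 489.0], [350.0, 432.0], [368.0, 481.0], [378.0, 454.0], [356.0, 439.0], [370.0, 473.0]]
[[320.01139693 489.97602872]]
```

servo_tool(
  moves=[
    [255,[0.001,-0.001,0],0.01],
    [255,[0.001,-0.0005,0],0],
    [255,[0.0005,-0.0005,0],0],
    [255,[0,0,0],0],
    [255,[0,0,0.002],0],
    [255,[0,0,0.003],0],
    [255,[0,0,0.002],0],
    [255,[0,0,0],0],
  ],
)

```text
time: 16.17
tool_pos: [0.4664, 0.2461, 0.1019]
tcp_rot: [-0.559, -3.072, 0.041]
wrist_force: [-0.4, -0.3, -0.8]
width: 0.363
```

```bash
python3 -c "
from m import *
go('w14',.098)
"
```

```text
t 16.17 p [0.4664 0.2461 0.1019] tool yaw(y-axis dev) -0.3596 F [-0.4 -0.3 -0.8] w 0.363 tilt [-0.0234 -0.0226]
line n 464 yaw -0.36074463 len 0.024258265955245606
axis top [0.46860719 0.24697549] tool-frame off [-0.0011  0.0003 -0.0445]
bore mouth [0.46778799 0.24652843] err to shaft [-0.00078799 -0.00052843]
need tool [ 0.0005 -0.0007  0.0039]
```

servo_tool(
  moves=[
    [255,[0.0005,-0.0005,0.001],0],
    [255,[0,0,0.002],0],
    [255,[0,0,0.002],0],
    [255,[0,0,0.002],0],
    [255,[0,0,0.002],0],
    [255,[0,0,0.002],0],
    [255,[0,0,0.001],0],
    [255,[0,0,0],0],
  ],
)

```text
time: 16.88
tool_pos: [0.4653, 0.2454, 0.0884]
tcp_rot: [-0.559, -3.071, 0.042]
wrist_force: [0.1, 0.3, -1.0]
width: 0.368
```

```bash
python3 -c "
from m import *
go('w15',.0785)
c=bot.read_camera('side');cv2.imwrite('pics/x15.png',cv2.resize(c['pixels'][150:270,240:360,::-1],None,fx=5,fy=5,interpolation=cv2.INTER_CUBIC))"
```

```text
t 16.88 p [0.4653 0.2454 0.0884] tool yaw(y-axis dev) -0.3597 F [ 0.1  0.3 -1. ] w 0.368 tilt [-0.0239 -0.0229]
line n 464 yaw -0.36077282 len 0.0242489898134009
axis top [0.46752585 0.24630914] tool-frame off [-0.0011  0.0003 -0.0445]
bore mouth [0.46668181 0.24585142] err to shaft [0.00031819 0.00014858]
need tool [-0.0004  0.0005  0.0099]
```

View pics/x15.png

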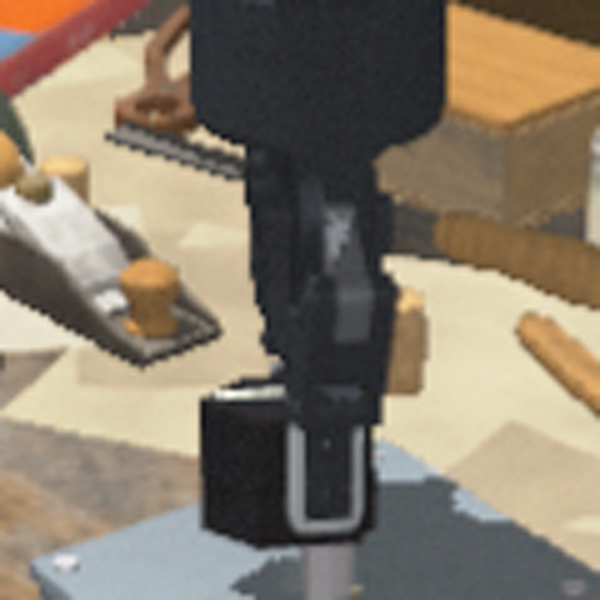

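servo_tool(
  moves=[
    [255,[0,0,0.002],0],
    [255,[0,0,0.002],0],
    [255,[0,0,0.002],0],
    [255,[0,0,0.002],0],
    [255,[0,0,0.002],0],
    [255,[0,0,0.002],0],
    [255,[0,0,0.002],0],
    [255,[0,0,0.002],0],
  ],
)

```text
time: 17.65
tool_pos: [0.4662, 0.2457, 0.0733]
tcp_rot: [-0.559, -3.074, 0.039]
wrist_force: [-2.0, -0.5, 4.8]
width: 0.37
```

```bash
python3 -c "
from m import *
go('w16',.07)"
```

```text
t 17.65 p [0.4662 0.2457 0.0733] tool yaw(y-axis dev) -0.3598 F [-2.  -0.5  4.8] w 0.37 tilt [-0.0214 -0.0215]
line n 464 yaw -0.360849 len 0.02426592483009965
axis top [0.46827745 0.2466034 ] tool-frame off [-0.0011  0.0003 -0.0445]
bore mouth [0.46754854 0.24620762] err to shaft [-0.00054854 -0.00020762]
need tool [ 0.0004 -0.0003  0.0033]
```

servo_tool(
  moves=[
    [255,[0,0,0.002],0],
    [255,[0,0,0.002],0],
    [255,[0,0,0.002],0],
    [255,[0,0,0.002],0],
    [255,[0,0,0.002],0],
    [255,[0,0,0.002],0],
    [255,[0,0,0.002],0],
    [255,[0,0,0.002],0],
  ],
)

```text
time: 18.37
tool_pos: [0.4667, 0.2461, 0.0695]
tcp_rot: [-0.56, -3.073, 0.04]
wrist_force: [-6.1, -3.0, 14.5]
width: 0.363
```

```bash
python3 -c "
from m import *
go('w17',.07)
c=bot.read_camera('side');cv2.imwrite('pics/x17.png',cv2.resize(c['pixels'][170:290,240:360,::-1],None,fx=5,fy=5,interpolation=cv2.INTER_CUBIC))
tool(bot.read_state())"
```

```text
t 18.37 p [0.4667 0.2461 0.0695] tool yaw(y-axis dev) -0.3602 F [-6.1 -3.  14.5] w 0.363 tilt [-0.022  -0.0217]
line n 464 yaw -0.3612416 len 0.024266318583310575
axis top [0.46887259 0.24693723] tool-frame off [-0.0011  0.0003 -0.0445]
bore mouth [0.46811624 0.24653021] err to shaft [-0.00111624 -0.00053021]
need tool [ 0.0009 -0.0009 -0.0004]
t 18.47 p [0.4668 0.2461 0.0696] tool yaw(y-axis dev) -0.3603 F [-6.8 -2.8 14.8] w 0.366 tilt [-0.022  -0.0217]
```

View pics/x17.png

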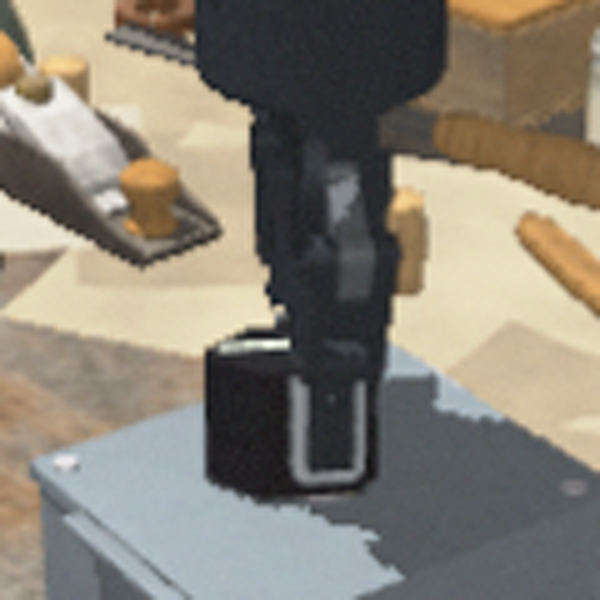

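```bash
python3 -c "
from m import *
r=bot.finish_job();print(r);tool(bot.read_state())
c=bot.read_camera('top');cv2.imwrite('pics/tend.png',c['pixels'][:,:,::-1])" 2>&1 | tail -5
```

```text
the job is handed in; nothing more can be done
None
the job is handed in; nothing more can be done
```

I closed the cover, seated the knob on the D-shaft and pressed it in. I handed the job in at about 18.5 s, still gripping and pressing the knob; no verdict is reported.

**Last checks before handing in**
- **Cover:** flat in the side picture, about 65 to 67 mm high by depth. I measured this before fitting the knob.
- **Knob height:** the underside works out at about 1.5 to 2 mm above the cover, which is the fully pressed position.
- **Push:** about 14.5 N down, against the spring's 8 N at its stop, plus about 7 N sideways.
- **Alignment:** knob yaw −0.361 rad against a measured shaft yaw of about −0.365. My last estimate put the bore about 1.2 mm off the shaft axis.
- **Grip:** set to 60 N, opening 0.366, tool tilt about 0.03 rad.
- **Bystanders:** the gripper kept clear of the tin, cork and spanner. I did not measure their positions at the end, because the picture I tried to take after handing in was refused.

**What disagreed**
- **Fingertip offset:** the shut fingertips touched the cover at a reading that puts them about 7 mm behind the reported tool point. The wrist view suggested about 12 mm, and the description says 25 mm ahead. I worked from these measured heights.
- **Tool tilt:** the tool tilted by up to 0.045 rad after fast sideways moves. I tried to correct it and largely failed, so I fitted the knob at about 0.025 rad. It went on without any noticeable force.
- **Shaft yaw:** the two edges of the shaft's flat gave −0.38 and −0.31 rad. I favoured the first, because its distance from the axis matched the given 5.5 mm better.

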